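Pull the lens tube out of its foam case and stand it on the tray

TASK

The microscope's lens tube is stuck snugly in a cutout of the open foam-lined case: it is the tall slim round one of the three parts there. Take it by its protruding end and pull it straight up out of the foam (small wiggles help), then stand it upright, the same way up, inside the shallow metal tray; set it down, do not drop it. Leave the other two parts seated in the foam.

Things in the scene. Friction and masses are not known exactly. Their poses are not given: they have to be found in the camera images.
- lens_mid (a point): Centre, half-way up, of the lens tube: black, round, 110 mm tall, 0.1 to 0.2 kg, z up along it. Barrel 32 mm wide; aluminium ring 36 mm wide 54 to 62 mm above its bottom; above that a plain 30 mm neck to grip. Its lower 50 mm is in a foam cutout whose pads squeeze it: pulling it out takes about 8 to 14 N over 50 mm, a little less while it is turned to and fro; 2 mm of play all round.
- camera_mid (a point): Centre of the camera, beside it in the same case: equal 32 mm barrel in the foam, black square head 40 x 40 mm, its top 34 mm above the foam. The case (black, 150 x 300 mm, fixed, rim 66 mm and grey foam top 62 mm above the table) has three cutouts in one row along its length, 80 mm apart; the three parts stand in any order. Gripping across the row keeps the fingers clear of neighbours.
- adapter_mid (a point): Centre of the adapter, the third part in the case: equal 32 mm barrel in the foam, a round flange 48 mm wide and 13 mm thick just above the foam, and a 26 mm bare metal stub whose top is 25 mm above the foam. With the camera it gives the direction of the row. Leave it where it is.
- tray_in (a point): Centre of the floor of the tray (this point lies on the floor's upper face): an empty square aluminium tray 160 x 160 mm outside, walls 4 mm thick, rim 14 mm above the table, fixed; x and y axes along its sides.
There are look-alikes about, which are no part of the job. Of the things that look like the part that bears tray_in, the larger one is meant.

How it is judged:
By the outcome, as a careful person would: the job done as asked, in the order asked, and still so for the second after the job is handed in, with the robot touching nothing.
It also fails if it takes over 45 s, if anything falls off the work surface, if the arm or the gripper's body presses on something with over 40 N, if the wrist force passes 120 N, or if a joint passes its speed limit or range.

ROBOT

A 6-joint arm with a two-finger parallel gripper is mounted at the origin on the work surface. World frame = base frame: x ahead of the robot, y to its left, z up, the work surface at z = 0. Lengths are in mm, angles in degrees, forces in N, time in s.
With the tool pointing down it reaches from about 300 to 850 mm from the base axis. Payload 4.2 kg.
Tool frame: the origin (TCP) lies on the centre line of the jaws, within the pads' length; the fingertips stand 14 mm ahead of it and the grasp point (between the pads) lies 5 mm behind it (env.finger_overhang is the z of the fingertips in the tool frame, in mm); z points along the fingers, y is the line along which they close (so a half turn about z gives the same grasp; the last joint's range is limited). The gripper opens to 91 mm and grips with 3 to 60 N. Pads are 32 mm wide; open, the fingers measure 118 mm over their backs; the gripper's body (76 mm by 178 mm) begins 60 mm behind the grasp point.
Start: joints at [-1.146, 18.312, 89.639, -0, 72.044, -1.146], TCP at [575.015, 0, 227.976] pointing down, gripper open.
Joint ranges: [-177.97, 177.97], [-48.28, 115.42], [12.27, 149.76], [-77.06, 257.06], [2.81, 150.46], [-146.56, 146.56]. Speed limits (degrees/s): [147.25, 147.25, 180, 180, 180, 180].

INTERFACE

Orientations are given as [roll, pitch, yaw] about the fixed x, y, z axes, in that order (R = Rz(yaw) Ry(pitch) Rx(roll)).
In Python, from workcell import sensors, viewer, env gives the robot as it stands. The module is installed in compiled form; this text tells all that it offers.
- The arm moves only by the tool step_arm, never from a script. Its argument "plan" is one flat list of numbers, 6 for each row, row after row: the shift along the tool's x, y, z in cm, then the turn, a rotation vector about the tool's x, y, z in rad. In form: [x, y, z, wx, wy, wz, x, y, z, wx, wy, wz, ...]. A call has 1 to 5 rows; each row shifts and turns the commanded pose from where the row before left it, along the tool's axes as they then stand; what a row does not reach is not made up. A row lasts 1/12 s, in which the tool goes at most 41.7 mm and 7.16 degrees, less where a joint would pass 70% of its speed; a pose out of reach is approached as far as the arm can. A call is refused whole if a number of a shift passes 4.17 or a number of a turn 0.125, either way. A call with a gripper value outside its range is refused whole. "hand" is the finger opening in cm, from 0 to 9.12, set as the call begins (left out, the last holds). The fingers move at their own pace and stop on an object; "newtons" is the grip in N (left out, the last holds). Time passes only in rows, so rows that do not move let the fingers close. It gives the time, the measured TCP pose, the force, the opening and the grip force at its end, in the units of the state.
- sensors.state(): the state, without advancing time (a new reading comes with each control period).
- viewer.grab_frame(name): name is "scene" or "side" or "wrist"; returns a dict with "img" (400x640x3 uint8, red, green, blue), "fx", "fy", "cx", "cy" (pixels), "position" and "attitude" of the camera in the world. Camera axes: x right, y down, z forward; pixel columns grow to the right and rows downward; lengths in mm; the calibration is good to about 2 mm. A picture is of the moment at which its call begins. There is no depth.
- env.job_done(): hands the job in; it is judged then, once.
Trained networks look in a picture, given as the dict that the camera call returned (one of the last four; its "shot" number tells which), for a name from the list of things; names that differ only in an ending like _2 or _b are one class to them, and where a whole thing is asked for, a point or a joint stands for the part that bears it (a point fixed in the world has none). Each returns a list of dicts, best first, with "score" (0 to 1); they miss things now and then, are a little off and sometimes report something else, mostly with a low value. They report only what shows in the picture. A call takes as long as a camera call. They do not tell look-alikes from the thing itself.
- viewer.boxes_of(name, picture): "location" ([column, row] in pixels, amid what is visible of it).
- viewer.pinpoint(name, picture): "location" ([column, row] in pixels: a listed point, or the origin of a listed thing).
The state is a dict: "time_s": time; "qpos": joint angles; "qvel": joint speeds; "effort": joint torques, N m; "ee_pos": TCP position; "ee_rot": TCP orientation; "force": force on the tool from outside, world axes, zero at the start; "torque": the same for the moment, N m; "gripper_width": finger opening in mm; "gripper_force": force on a finger pad.
Only numpy, scipy, OpenCV 4.12 (cv2) and the standard library are available. Lean on these libraries where they do the work, as an engineer would, in place of code of your own. Each camera call takes 0.05 s, during which the arm holds its last target. There are 200 camera calls.

## Working session

There is one attempt and no reset: what is moved stays moved. The work goes in short steps, Python scripts to look and compute and a tool call to move; the robot and the scene stay as the last step left them, time stands still between calls to the robot, and variables do not carry over. Pictures are saved under pics/ and viewed, at most 10 in all, crops included, and the job is handed in when it is done.

Besides the shell and the picture viewer there is one more tool, called after "Call:" as name(argument=value, ...) on one line, values as JSON. step_arm: Moves the arm, as the interface text tells. Its arguments: {"type":"object","properties":{"plan":{"type":"array","items":{"type":"number"}},"hand":{"type":"number"},"newtons":{"type":"number"}},"required":["plan"]}

```bash
mkdir -p pics; cat > h.py <<'E'
import numpy as np,cv2
from scipy.spatial.transform import Rotation as R
from workcell import sensors,viewer,env
def rot(a):
    a=np.array(a,float)
    return a if a.shape==(3,3) else R.from_euler('xyz',a,degrees=True).as_matrix()
def ray(p,uv):
    d=rot(p['attitude'])@np.array([(uv[0]-p['cx'])/p['fx'],(uv[1]-p['cy'])/p['fy'],1]);return np.array(p['position'],float),d/np.linalg.norm(d)
def atz(p,uv,z):
    o,d=ray(p,uv);return o+d*(z-o[2])/d[2]
def tri(l):
    A=0;b=0
    for p,uv in l:
        o,d=ray(p,uv);M=np.eye(3)-np.outer(d,d);A=A+M;b=b+M@o
    return np.linalg.solve(A,b)
def proj(p,X):
    c=rot(p['attitude']).T@(np.array(X)-p['position']);return np.array([p['fx']*c[0]/c[2]+p['cx'],p['fy']*c[1]/c[2]+p['cy']])
E
python3 - <<'E'
from h import *
np.set_printoptions(precision=1,suppress=True)
print(sensors.state())
P={}
for n in ['scene','side','wrist']:
    p=viewer.grab_frame(n);P[n]=p
    cv2.imwrite(f'pics/{n}0.png',p['img'][:,:,::-1]); print(n,p['position'],p['attitude'],p['fx'],p['cx'])
    for t,z in [('lens_mid',67),('camera_mid',60),('adapter_mid',50),('tray_in',4)]:
        for d in viewer.pinpoint(t,p)[:3]: print(t,np.array(d['location']),round(d['score'],2),atz(p,d['location'],z))
E
```

```text
{'time_s': 0.0, 'qpos': array([-1.1, 18.4, 89.7, -0. , 72. , -1.1]), 'qvel': array([ 0. , -0.1,  0.1,  0.1,  0. , -0. ]), 'effort': array([ -0. , -41.2, -23.2,   0.1,   0. ,  -0. ]), 'ee_pos': array([574.5,  -0. , 227.1]), 'ee_rot': array([-179.9,   -0. ,   90. ]), 'force': array([ 0.1,  0.3, -0.9]), 'torque': array([ 0.1,  0. , -0. ]), 'gripper_force': 0.0, 'gripper_width': 91.45533855296515}
scene [1315.5    8.6  915.8] [-137.8    0.5   95.3] 515.0760584856749 320.2392344441189
lens_mid [464.9 216.1] 0.6 [543.3 248.4  67. ]
camera_mid [499.5 222.5] 0.75 [549.4 323.6  60. ]
adapter_mid [427.7 220.8] 0.7 [548.8 169.9  50. ]
tray_in [252.6 215. ] 0.7 [ 524.6 -233.2    4. ]
tray_in [158.9 241.1] 0.7 [ 620.9 -431.3    4. ]
side [ 397.1 -976.   726.5] [-124.3    0.8   -8.9] 439.28800082878075 310.30492686242985
lens_mid [303.4 156.4] 0.55 [553.2 220.3  67. ]
adapter_mid [301.3 170.3] 0.69 [538.6 165.8  50. ]
tray_in [322.  270.3] 0.65 [ 532.2 -225.3    4. ]
tray_in [373.8 335.2] 0.59 [ 601.5 -426.7    4. ]
wrist [574.5  68.5 384.3] [165.7  -0.    0. ] 332.0640679085121 317.38347275163267
adapter_mid [281.    6.5] 0.63 [541.7 166.4  50. ]
```

View pics/scene0.png

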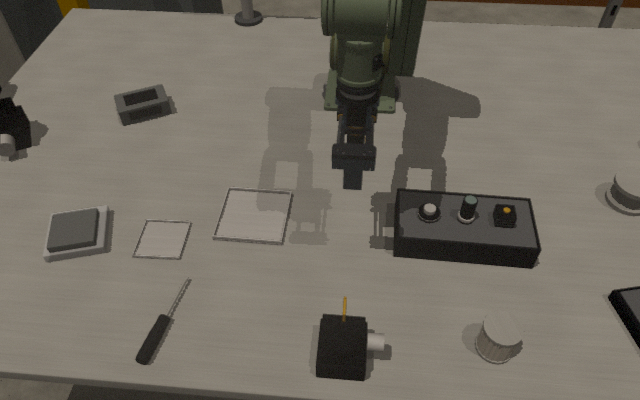

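View pics/side0.png

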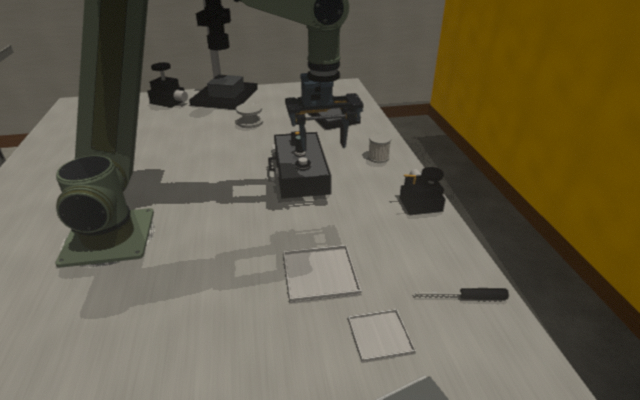

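The scene view shows the case with three parts: adapter (429,212), tall lens tube with ring (468,207) and camera with square head (506,215). There are two tray look-alikes: (254,215), about 160 mm, and (162,240), smaller. The larger one at (254,215) is meant. I'll move above the case to look with the wrist camera.

Call:
step_arm(plan=[4.0, -0.5, 0, 0, 0, 0, 4.0, -0.5, 0, 0, 0, 0, 4.0, -0.5, 0, 0, 0, 0, 4.0, -0.5, 0, 0, 0, 0, 3.0, -0.5, 0, 0, 0, 0])

```text
time_s: 1.17
ee_pos: [549.5, 192.8, 228.1]
ee_rot: [180.0, -0.1, 90.1]
force: [-0.2, 0.7, -0.1]
gripper_width: 91.5
gripper_force: 0.0
```

Call:
step_arm(plan=[0, 0, 0, 0, 0, 0, 0, 0, 0, 0, 0, 0])

```text
time_s: 1.33
ee_pos: [549.7, 191.3, 227.9]
ee_rot: [180.0, 0.0, 90.2]
force: [0.3, 0.4, 0.2]
gripper_width: 91.2
gripper_force: 0.0
```

```bash
python3 - <<'E'
from h import *
np.set_printoptions(precision=1,suppress=True)
s=sensors.state();print(s['time_s'],s['ee_pos'],s['ee_rot'],s['force'])
L={}
ims=[]
for n in ['wrist','scene','side']:
    p=viewer.grab_frame(n); ims.append(p)
    for t,z in [('lens_mid',67),('camera_mid',60),('adapter_mid',50),('tray_in',4)]:
        for d in viewer.pinpoint(t,p)[:2]:
            print(n,t,np.array(d['location']),round(d['score'],2),atz(p,d['location'],z))
            if d['score']>.4: L.setdefault(t,[]).append((p,d['location']))
for t in L:
    if t!='tray_in' and len(L[t])>1: print(t,tri(L[t]))
w=ims[0]['img'][:,:,::-1]; sc=ims[1]['img'][170:280,200:560,::-1]
cv2.imwrite('pics/c1.png',np.vstack([w[:,:,:],cv2.resize(sc,(640,196),interpolation=cv2.INTER_CUBIC)]))
cv2.imwrite('pics/w1.png',w)
E
```

```text
1.3333 [549.7 191.3 227.9] [180.    0.   90.2] [0.3 0.4 0.2]
wrist lens_mid [311.3 128. ] 0.64 [543.4 251.   67. ]
wrist adapter_mid [313.5 208.6] 0.81 [545.3 168.5  50. ]
scene lens_mid [463.6 215.2] 0.68 [540.9 245.8  67. ]
scene camera_mid [499.7 222.2] 0.79 [548.5 324.1  60. ]
scene adapter_mid [429.9 221.7] 0.87 [551.1 174.6  50. ]
scene adapter_mid [252.  216.9] 0.38 [ 570.3 -221.3   50. ]
scene tray_in [160.5 241.3] 0.65 [ 621.1 -427.5    4. ]
scene tray_in [254.3 215.1] 0.61 [ 524.6 -229.1    4. ]
side camera_mid [295.2 139.6] 0.65 [544.3 354.3  60. ]
side adapter_mid [301.2 171.5] 0.62 [537.3 158.8  50. ]
side tray_in [376.5 334. ] 0.91 [ 607.7 -424.8    4. ]
side tray_in [320.7 269.8] 0.74 [ 529.5 -223.1    4. ]
lens_mid [542.5 248.3  67.6]
adapter_mid [542.8 171.5  43. ]
camera_mid [546.  326.4  67.3]
```

View pics/c1.png

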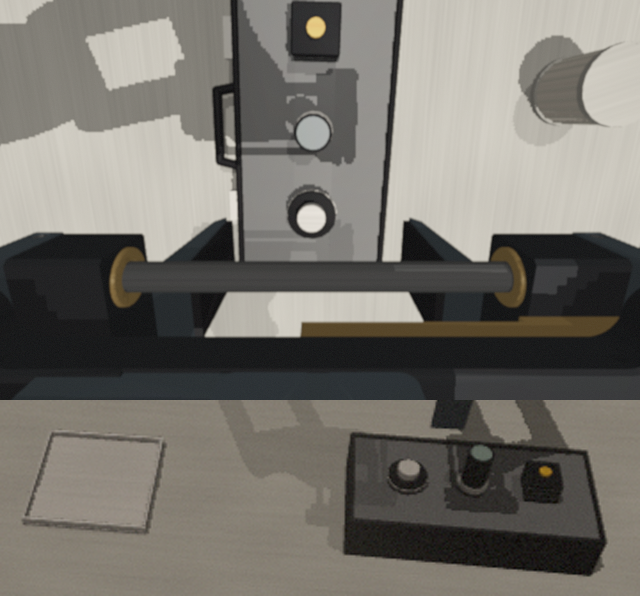

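The wrist view shows camera head (316,30), the tall tube's top (313,133) and adapter stub (312,217). The middle one rises tall and slim above its ring, so it is the lens tube. Next I'll refine its position from the top disc.

```bash
python3 - <<'E'
from h import *
np.set_printoptions(precision=1,suppress=True)
p=viewer.grab_frame('wrist')
g=cv2.cvtColor(p['img'],cv2.COLOR_RGB2GRAY)
def blob(x,y,r,lo,tol=22):
    m=np.zeros((402,642),np.uint8);i=g.copy();cv2.floodFill(i,m,(x,y),255,tol,tol,cv2.FLOODFILL_FIXED_RANGE)
    a=m[1:-1,1:-1];b=cv2.boundingRect(a);return [b[0]+b[2]/2-.5,b[1]+b[3]/2-.5],b
c,b=blob(313,133,0,0);L=atz(p,c,122);print('lens',b,c,L,'diam',b[2]/p['fx']*(p['position'][2]-122))
c,b=blob(312,217,0,0);A=atz(p,c,87);print('ad',b,c,A,'diam',b[2]/p['fx']*(p['position'][2]-87))
C=atz(p,[316,30],96);print('cam',C)
s=sensors.state();T=rot(s['ee_rot']);print((T.T@(L-s['ee_pos']))/10,'rowdir',np.degrees(np.arctan2(*(C-A)[:2])),np.degrees(np.arctan2(*(L-A)[:2])))
E
```

```text
lens (297, 115, 31, 32) [312.0, 130.5] [545.5 249.4 122. ] diam 24.492110505351647
ad (298, 204, 27, 26) [311.0, 216.5] [543.7 169.6  87. ] diam 24.17767454718926
cam [548.5 326.2  96. ]
[ 5.9 -0.5 10.6] rowdir 1.7766560765075372 1.282019191974294
```

Call:
step_arm(plan=[3.0, -0.2, 0, 0, 0, 0.03, 2.8, -0.25, 0, 0, 0, 0, 0, 0, 3.3, 0, 0, 0, 0, 0, 3.0, 0, 0, 0, 0, 0, 0, 0, 0, 0], hand=6.5)

```text
time_s: 2.55
ee_pos: [542.7, 247.1, 159.3]
ee_rot: [-179.4, 0.3, 88.3]
force: [-0.3, -0.8, -2.1]
gripper_width: 65.4
gripper_force: 0.0
```

Call:
step_arm(plan=[0, 0, 0, 0, 0, 0])

```text
time_s: 2.63
ee_pos: [545.5, 247.9, 163.9]
ee_rot: [-179.8, 0.1, 88.3]
force: [-0.8, 0.0, 0.5]
gripper_width: 65.0
gripper_force: 0.0
```

```bash
python3 - <<'E'
from h import *
np.set_printoptions(precision=1,suppress=True)
s=sensors.state();print(s['ee_pos'],s['ee_rot'],s['gripper_width'])
p=viewer.grab_frame('wrist')
cv2.imwrite('pics/w2.png',p['img'][:,:,::-1])
print(proj(p,[545.5,249.4,122]))
p=viewer.grab_frame('side');c=proj(p,[545,249,100]).astype(int);print(c)
E
```

```text
[545.5 247.9 163.9] [-179.8    0.1   88.3] 65.0177462644529
[318.2 228.2]
[299 142]
```

View pics/w2.png

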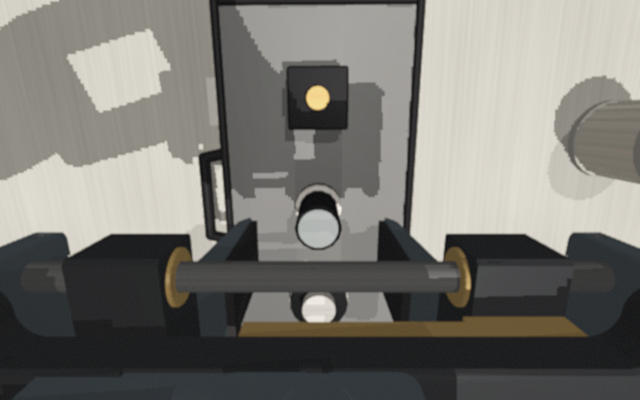

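The lens top sits at (319,226), within 2 px of prediction and centred between the fingers. I'll descend and close.

Call:
step_arm(plan=[0.2, 0, 2.4, 0, 0, 0, 0, 0, 2.4, 0, 0, 0, 0, 0, 1.3, 0, 0, 0, 0, 0, 0.8, 0, 0, 0, 0, 0, 0, 0, 0, 0])

```text
time_s: 3.15
ee_pos: [546.6, 249.9, 96.0]
ee_rot: [180.0, 0.0, 88.3]
force: [-0.4, -0.4, -0.6]
gripper_width: 64.8
gripper_force: 0.0
```

Call:
step_arm(plan=[0, 0, 0, 0, 0, 0, 0, 0, 0, 0, 0, 0, 0, 0, 0, 0, 0, 0, 0, 0, 0, 0, 0, 0, 0, 0, 0, 0, 0, 0], hand=2.0, newtons=35)

```text
time_s: 3.57
ee_pos: [546.8, 250.2, 96.7]
ee_rot: [179.9, -0.0, 88.3]
force: [-0.6, 0.6, 0.6]
gripper_width: 34.3
gripper_force: 0.0
```

Call:
step_arm(plan=[0, 0, 0, 0, 0, 0, 0, 0, 0, 0, 0, 0, 0, 0, 0, 0, 0, 0, 0, 0, 0, 0, 0, 0])

```text
time_s: 3.9
ee_pos: [546.3, 250.2, 96.5]
ee_rot: [180.0, -0.0, 88.3]
force: [-1.9, -0.3, 5.4]
gripper_width: 29.7
gripper_force: 35.0
```

Call:
step_arm(plan=[0, 0, -0.3, 0, 0, 0.05, 0, 0, -0.4, 0, 0, -0.1, 0, 0, -0.4, 0, 0, 0.1, 0, 0, -0.4, 0, 0, -0.1, 0, 0, -0.4, 0, 0, 0.1], newtons=45)

```text
time_s: 4.32
ee_pos: [545.5, 249.3, 112.2]
ee_rot: [-179.8, 0.2, 85.6]
force: [1.3, -0.4, -10.4]
gripper_width: 29.1
gripper_force: 45.0
```

```bash
python3 - <<'E'
from h import *
p=viewer.grab_frame('wrist');q=viewer.grab_frame('scene')
cv2.imwrite('pics/c3.png',np.vstack([p['img'][:,:,::-1],cv2.resize(q['img'][150:270,380:560,::-1],(640,200))[:200]]))
c=cv2.resize(q['img'][130:270,380:560,::-1],(540,420),interpolation=cv2.INTER_CUBIC)
cv2.imwrite('pics/s3.png',c)
E
```

```text
(no output)
```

View pics/s3.png

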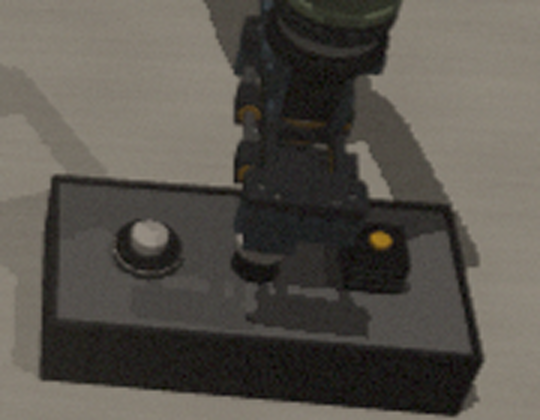

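The crop shows the ring (255,250) lifting clear of the foam with the barrel visible below it. The adapter and camera are still seated. I'll continue pulling.

Call:
step_arm(plan=[0, 0, -0.4, 0, 0, -0.1, 0, 0, -0.4, 0, 0, 0.1, 0, 0, -0.4, 0, 0, -0.1, 0, 0, -0.4, 0, 0, 0.1, 0, 0, -0.4, 0, 0, -0.1])

```text
time_s: 4.83
ee_pos: [545.6, 249.6, 132.9]
ee_rot: [-179.8, 0.1, 91.1]
force: [0.6, -0.2, -10.8]
gripper_width: 29.4
gripper_force: 45.0
```

Call:
step_arm(plan=[0, 0, -0.4, 0, 0, 0.1, 0, 0, -0.4, 0, 0, -0.1, 0, 0, -0.4, 0, 0, 0.1, 0, 0, -0.4, 0, 0, -0.05, 0, 0, -0.5, 0, 0, 0])

```text
time_s: 5.25
ee_pos: [546.3, 250.0, 155.7]
ee_rot: [-180.0, 0.0, 88.4]
force: [-0.6, -0.9, -0.5]
gripper_width: 29.7
gripper_force: 45.0
```

Call:
step_arm(plan=[0, 0, -1, 0, 0, 0, 0, 0, -1.2, 0, 0, 0, 0, 0, -1.2, 0, 0, 0, 0, 0, -0.6, 0, 0, 0, 0, 0, 0, 0, 0, 0])

```text
time_s: 5.67
ee_pos: [547.4, 250.5, 198.2]
ee_rot: [179.8, -0.1, 88.3]
force: [0.5, 0.6, -1.9]
gripper_width: 29.2
gripper_force: 45.0
```

```bash
python3 - <<'E'
from h import *
np.set_printoptions(precision=1,suppress=True)
s=sensors.state();print(s['ee_pos'],s['ee_rot'],s['force'],s['torque'])
w=viewer.grab_frame('wrist')
q=viewer.grab_frame('scene');p=viewer.grab_frame('side')
cv2.imwrite('pics/s4.png',np.hstack([cv2.resize(i['img'][y:y+130,x:x+120,::-1],(390,422),interpolation=cv2.INTER_CUBIC) for i,x,y in((q,405,110),(p,240,75))]))
T=[]
for n,c in(('scene',q),('side',p)):
  for d in viewer.pinpoint('lens_mid',c)[:1]: print(n,d);T.append((c,d['location']))
  for d in viewer.pinpoint('tray_in',c)[:2]: print(n,d['location'],atz(c,d['location'],3),round(d['score'],2))
if len(T)==2: print(tri(T))
E
```

```text
[547.4 250.5 198.2] [179.8  -0.1  88.3] [ 0.5  0.6 -1.9] [ 0.  -0.   0.1]
scene {'location': [475.9, 182.2], 'score': 0.94}
scene [253.4, 216.0] [ 526.7 -231.     3. ] 0.87
scene [159.6, 238.7] [ 613.1 -432.3    3. ] 0.76
side {'location': [300.3, 122.0], 'score': 0.76}
side [375.0, 335.8] [ 603.8 -427.8    3. ] 0.92
[548.4 247.7 173.3]
```

View pics/s4.png

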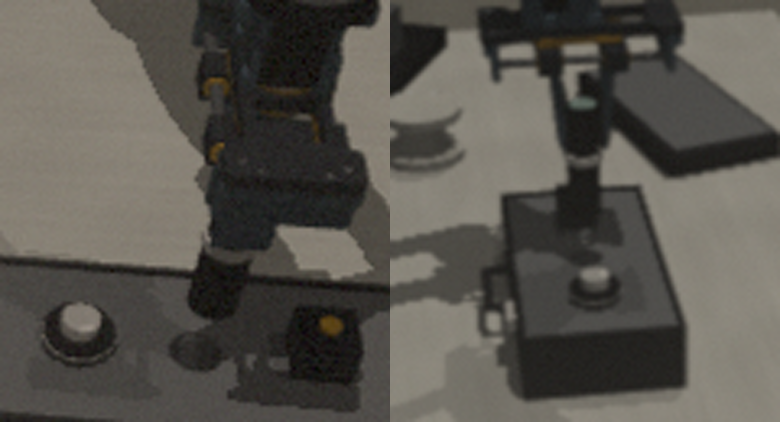

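The scene crop (left) shows the tube held upright and clear of the foam. The hole is empty, and the adapter and camera are seated. I'll carry it to the larger tray at about (528,-228).

Call:
step_arm(plan=[-1.5, 0, -1.0, 0, 0, 0, -3, 0, -0.5, 0, 0, 0, -3.5, 0, 0, 0, 0, 0, -3.5, 0, 0, 0, 0, 0, -3.5, 0, 0, 0, 0, 0])

```text
time_s: 6.43
ee_pos: [541.5, 98.1, 211.5]
ee_rot: [180.0, 0.0, 88.3]
force: [1.0, -0.3, -1.6]
gripper_width: 29.2
gripper_force: 45.0
```

Call:
step_arm(plan=[-3.5, 0, 0, 0, 0, 0, -3.5, 0, 0, 0, 0, 0, -3.5, 0, 0, 0, 0, 0, -3.5, 0, 0, 0, 0, 0, -3.5, -0.1, 0, 0, 0, 0])

```text
time_s: 6.85
ee_pos: [535.1, -77.2, 211.6]
ee_rot: [180.0, 0.0, 88.3]
force: [1.3, -1.1, -2.0]
gripper_width: 29.2
gripper_force: 45.0
```

Call:
step_arm(plan=[-3.5, -0.1, 0, 0, 0, 0, -3.5, -0.1, 0, 0, 0, 0, -2.5, -0.1, 0, 0, 0, 0, -1.8, -0.1, 0, 0, 0, 0, 0, 0, 0, 0, 0, 0])

```text
time_s: 7.27
ee_pos: [527.5, -191.8, 211.4]
ee_rot: [180.0, 0.1, 88.1]
force: [0.1, -0.4, -1.9]
gripper_width: 29.3
gripper_force: 45.0
```

Call:
step_arm(plan=[0, 0, 0, 0, 0, 0, 0, 0, 0, 0, 0, 0])

```text
time_s: 7.43
ee_pos: [527.9, -187.3, 211.1]
ee_rot: [-180.0, -0.0, 88.3]
force: [-0.1, -0.1, -1.7]
gripper_width: 29.3
gripper_force: 45.0
```

```bash
python3 - <<'E'
from h import *
np.set_printoptions(precision=1,suppress=True)
s=sensors.state();print(s['time_s'],s['ee_pos'],s['ee_rot'],s['force'])
q=viewer.grab_frame('scene');p=viewer.grab_frame('side')
T=[]
for n,c in(('scene',q),('side',p)):
  for d in viewer.pinpoint('lens_mid',c)[:1]: print(n,d);T.append((c,d['location']))
  for d in viewer.pinpoint('tray_in',c)[:2]: print(n,d['location'],atz(c,d['location'],3),round(d['score'],2))
if len(T)==2: print(tri(T))
cv2.imwrite('pics/s5.png',np.hstack([cv2.resize(i['img'][y:y+170,x:x+160,::-1],(400,425),interpolation=cv2.INTER_CUBIC) for i,x,y in((q,180,90),(p,240,150))]))
E
```

```text
7.4333 [ 527.9 -187.3  211.1] [-180.    -0.    88.3] [-0.1 -0.1 -1.7]
scene {'location': [261.5, 158.4], 'score': 0.62}
scene [255.6, 212.1] [ 514.  -227.9    3. ] 0.9
scene [158.2, 242.2] [ 623.3 -432.4    3. ] 0.86
side {'location': [318.3, 199.6], 'score': 0.8}
side [321.6, 273.2] [ 529.7 -233.7    3. ] 0.79
side [374.7, 334.9] [ 603.8 -425.6    3. ] 0.77
[ 527.9 -195.   187.7]
```

View pics/s5.png

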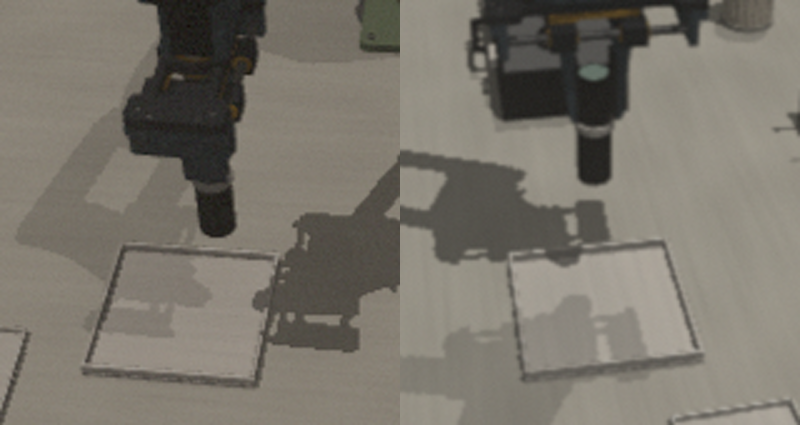

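The tube is upright and still short of the tray centre by about 40 mm in y. I'll shift over the centre and lower, stopping about 8 mm above expected contact.

Call:
step_arm(plan=[-2, 0, 0, 0, 0, 0, -2, 0, 0, 0, 0, 0, 0, 0, 1.5, 0, 0, 0, 0, 0, 2.5, 0, 0, 0, 0, 0, 2.5, 0, 0, 0])

```text
time_s: 8.15
ee_pos: [527.8, -227.8, 146.1]
ee_rot: [179.8, 0.1, 88.3]
force: [0.9, -0.4, -2.2]
gripper_width: 29.4
gripper_force: 45.0
```

Call:
step_arm(plan=[0, 0, 2.2, 0, 0, 0, 0, 0, 1.6, 0, 0, 0, 0, 0, 0.8, 0, 0, 0, 0, 0, 0.3, 0, 0, 0, 0, 0, 0, 0, 0, 0])

```text
time_s: 8.57
ee_pos: [527.2, -227.3, 96.8]
ee_rot: [-180.0, -0.0, 88.3]
force: [-0.5, 0.0, -2.1]
gripper_width: 28.9
gripper_force: 45.0
```

Call:
step_arm(plan=[0, 0, 0, 0, 0, 0, 0, 0, 0, 0, 0, 0])

```text
time_s: 8.73
ee_pos: [528.0, -227.9, 98.2]
ee_rot: [179.9, 0.1, 88.3]
force: [0.3, 0.0, -1.9]
gripper_width: 29.3
gripper_force: 45.0
```

```bash
python3 - <<'E'
from h import *
np.set_printoptions(precision=1,suppress=True)
s=sensors.state();print(s['time_s'],s['ee_pos'],s['ee_rot'],s['force'])
q=viewer.grab_frame('scene');p=viewer.grab_frame('side')
cv2.imwrite('pics/s6.png',np.hstack([cv2.resize(i['img'][y:y+120,x:x+120,::-1],(400,400),interpolation=cv2.INTER_CUBIC) for i,x,y in((q,190,140),(p,260,190))]))
E
```

```text
8.7333 [ 528.  -227.9   98.2] [179.9   0.1  88.3] [ 0.3  0.  -1.9]
```

View pics/s6.png

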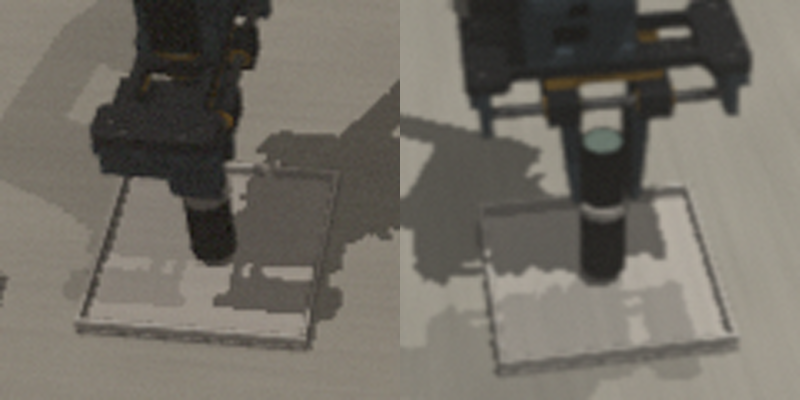

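The tube's bottom is inside the tray in both views, near the centre and not yet touching. I'll lower in small steps and watch the force.

Call:
step_arm(plan=[0, 0, 0.2, 0, 0, 0, 0, 0, 0.2, 0, 0, 0, 0, 0, 0.1, 0, 0, 0, 0, 0, 0, 0, 0, 0])

```text
time_s: 9.17
ee_pos: [526.9, -227.5, 91.6]
ee_rot: [-180.0, -0.0, 88.3]
force: [-0.9, -0.5, -2.3]
gripper_width: 29.5
gripper_force: 45.0
```

Call:
step_arm(plan=[0, 0, 0.1, 0, 0, 0, 0, 0, 0.1, 0, 0, 0, 0, 0, 0, 0, 0, 0])

```text
time_s: 9.42
ee_pos: [527.0, -227.5, 89.7]
ee_rot: [-180.0, -0.0, 88.3]
force: [0.2, 0.4, -1.2]
gripper_width: 29.5
gripper_force: 45.0
```

Call:
step_arm(plan=[0, 0, 0.1, 0, 0, 0, 0, 0, 0, 0, 0, 0])

```text
time_s: 9.58
ee_pos: [527.0, -227.6, 88.8]
ee_rot: [-180.0, -0.0, 88.3]
force: [0.1, -0.1, -0.6]
gripper_width: 29.4
gripper_force: 45.0
```

Call:
step_arm(plan=[0, 0, 0.1, 0, 0, 0, 0, 0, 0, 0, 0, 0])

```text
time_s: 9.75
ee_pos: [527.2, -227.6, 88.5]
ee_rot: [180.0, 0.0, 88.3]
force: [-0.1, 1.1, 2.1]
gripper_width: 29.3
gripper_force: 45.0
```

Call:
step_arm(plan=[0, 0, 0, 0, 0, 0])

```text
time_s: 9.83
ee_pos: [527.2, -227.6, 88.4]
ee_rot: [180.0, 0.0, 88.3]
force: [-1.0, 0.2, 2.0]
gripper_width: 29.3
gripper_force: 45.0
```

Contact: the vertical force swung from -2 N to +2 N. I'll ease the grip, open and withdraw.

Call:
step_arm(plan=[0, 0, 0, 0, 0, 0, 0, 0, 0, 0, 0, 0, 0, 0, 0, 0, 0, 0], newtons=5)

```text
time_s: 10.08
ee_pos: [527.2, -227.7, 88.4]
ee_rot: [180.0, 0.0, 88.3]
force: [-0.5, 0.7, 5.5]
gripper_width: 29.8
gripper_force: 5.0
```

Call:
step_arm(plan=[0, 0, 0, 0, 0, 0, 0, 0, 0, 0, 0, 0, 0, 0, 0, 0, 0, 0, 0, 0, 0, 0, 0, 0, 0, 0, 0, 0, 0, 0], hand=7.0)

```text
time_s: 10.5
ee_pos: [527.1, -227.6, 87.7]
ee_rot: [-180.0, -0.0, 88.3]
force: [-0.3, 0.7, -0.1]
gripper_width: 60.6
gripper_force: 0.0
```

Call:
step_arm(plan=[0, 0, 0, 0, 0, 0, 0, 0, -0.5, 0, 0, 0, 0, 0, -1.0, 0, 0, 0, 0, 0, -2.0, 0, 0, 0, 0, 0, -3.0, 0, 0, 0])

```text
time_s: 10.92
ee_pos: [525.7, -227.0, 152.3]
ee_rot: [-179.8, -0.1, 88.3]
force: [0.9, -1.0, 0.9]
gripper_width: 69.7
gripper_force: 0.0
```

Call:
step_arm(plan=[0, 0, -3, 0, 0, 0, 0, 0, -3, 0, 0, 0, 1, 0, -1, 0, 0, 0, 3, 0, 0, 0, 0, 0, 3, 0, 0, 0, 0, 0])

```text
time_s: 11.33
ee_pos: [529.4, -157.2, 224.3]
ee_rot: [179.9, 0.0, 88.1]
force: [0.0, 1.2, 0.1]
gripper_width: 69.9
gripper_force: 0.0
```

Call:
step_arm(plan=[3, 0, 0, 0, 0, 0, 3, 0, 0, 0, 0, 0, 1, 0, 0, 0, 0, 0, 0, 0, 0, 0, 0, 0, 0, 0, 0, 0, 0, 0])

```text
time_s: 11.75
ee_pos: [531.2, -87.6, 223.0]
ee_rot: [180.0, 0.0, 88.4]
force: [-0.1, -0.7, -0.3]
gripper_width: 69.8
gripper_force: 0.0
```

```bash
python3 - <<'E'
from h import *
np.set_printoptions(precision=1,suppress=True)
s=sensors.state();print(s['time_s'],s['ee_pos'],s['force'])
q=viewer.grab_frame('scene');p=viewer.grab_frame('side')
T=[]
for n,c in(('scene',q),('side',p)):
  for d in viewer.pinpoint('lens_mid',c)[:1]: print(n,d);T.append((c,d['location']))
print(tri(T))
cv2.imwrite('pics/s7.png',np.hstack([cv2.resize(q['img'][140:280,180:550,::-1],(480,182)),cv2.resize(p['img'][130:310,240:400,::-1],(160,182))]))
a=cv2.resize(q['img'][140:280,180:550,::-1],(780,295),interpolation=cv2.INTER_CUBIC);b=cv2.resize(p['img'][100:320,160:520,::-1],(480,293),interpolation=cv2.INTER_CUBIC)
cv2.imwrite('pics/s7.png',np.vstack([a,cv2.copyMakeBorder(b,0,0,0,300,0)]))
E
```

```text
11.75 [531.2 -87.6 223. ] [-0.1 -0.7 -0.3]
scene {'location': [253.9, 195.5], 'score': 0.95}
side {'location': [323.3, 250.0], 'score': 0.88}
[ 530.9 -225.2   71.7]
```

View pics/s7.png

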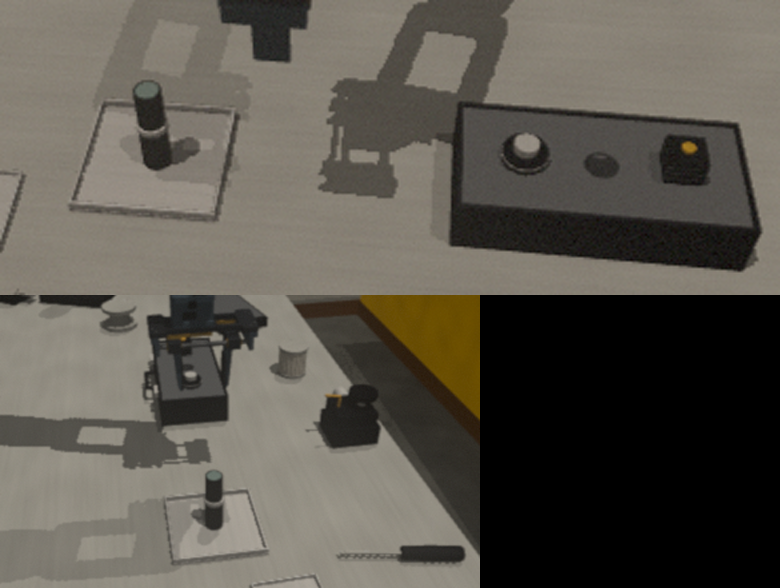

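The lens tube stands upright, glass end up, in the larger tray, at (150,125) in the crop. The adapter and camera remain seated at (525,150) and (687,158), and the gripper is clear.

```bash
python3 -c "
from h import *
print(env.job_done())"
```

```text
the job is handed in; nothing more can be done
None
```

The lens tube is out of the foam and standing upright, same way up, near the centre of the larger tray; the camera and adapter are still seated, and the job was handed in after about 12 s of robot time, with no verdict reported back.

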